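# Load the template board into the jig carrier and lift it

## Task

Take the shorter of the two upright template boards (the one with a single round hole) out of its stand and slide it fully home in the slot of the wooden jig carrier while the carrier stands on the table. Then let go of the board, take the carrier by the middle of its handle bar, lift it straight up at least 12 cm clear of the table, and finish still holding it there, steady and level, with the board in its slot. Leave the longer board in its stand, do not tip the carrier over and do not knock the other things about.

Things in the scene. Friction and masses are not known exactly. Their poses are not given: they have to be found in the camera images.
- board: The short template board: plywood, 120 long (its x) x 12 thick (its y) x 110 high (its z), one round hole of 46 diameter centred 50 above its lower edge; the top 35 mm are solid. About 100 g. Stands upright in a stand, long side level. Origin: centre of its lower edge face; x along its length, z up.
- long_board: The other template board, same plywood, thickness and height but 164 long, with two round holes; too long for the carrier's slot. To be left in its stand. Origin: centre of its lower edge.
- carrier: Loose plywood jig carrier, about 0.6 kg, base 190 (x) x 200 (y) x 12 thick. Handle bar along its x over the centre, between end uprights 60 wide (outer faces at x = +-95). Board slot on its +y side, parallel to the bar; on its -y side a compartment 40 high with a fixed spanner as balance. Centre of mass within 15 mm of below the bar's middle. Origin: centre of the underside.
- carrier_slot (a point): Centre of the slot's floor, 72 to the carrier's +y from the bar's centre line, 12 above its underside; carrier's axes. Slot open upward, 15 wide (y), 126 long (x), 50 deep; cheeks 8 thick, with 45 degree lead-in lips on the long sides up to 71 above the underside (mouth 30 wide), none at the ends. Home, the board's top is 122 above the underside and 54 from the bar.
- carrier_handle (a point): Middle of the handle bar, 125 above the carrier's underside. The bar is wood, 24 wide (carrier's y) x 26 high (from 112 to 138 above the underside), 166 long along the carrier's x; free underneath.
- stand_a: Fixed wooden parking stand: base 160 (x) x 70 (y) x 12 high, two ribs 100 long along x, 12 thick, up to 42 high, with a groove 15 wide between them (its floor 12 above the table, no end stops) in which a board stands upright along x. Origin: centre of the underside. Holds the short board.
- stand_b: Fixed wooden parking stand: base 160 (x) x 70 (y) x 12 high, two ribs 100 long along x, 12 thick, up to 42 high, with a groove 15 wide between them (its floor 12 above the table, no end stops) in which a board stands upright along x. Origin: centre of the underside. Holds the long board.
- offcut: Loose softwood offcut block, 50 (x) x 110 (y) x 45 high, lying near the far end of the carrier.
- tape: Loose black tape measure, 30 (x) x 68 (y) x 58 high, beyond the far end of the short board's stand.
- tin: Loose round aluminium wax tin, 66 diameter, 42 high, before the near end of the long board's stand.
- brush: Loose bench brush lying at the robot's right.
- wrench: Loose wrench lying at the robot's left.

How it is judged:
On the way, in this order (a step that is already met when the one before it is completed fails the run):
1. the short board is fully home in the slot, let go, with the carrier standing on the table (z of board in the frame of carrier_slot between -0.004 and 0.005 m and y of board in the frame of carrier_slot between -0.005 and 0.005 m and x of board in the frame of carrier_slot between -0.008 and 0.008 m and angle between the z axis of board and the z axis of carrier, either way round below 0.1 rad and angle between the x axis of board and the x axis of carrier, either way round below 0.1 rad and height (world z) of carrier below 0.006 m and angle between carrier's own z axis and vertical below 0.05 rad and contact force between the fingers and board below 0.3 N), for 0.2 s.
2. the carrier is off the table with the board in its slot (z of board in the frame of carrier_slot between -0.004 and 0.005 m and y of board in the frame of carrier_slot between -0.005 and 0.005 m and x of board in the frame of carrier_slot between -0.008 and 0.008 m and angle between the z axis of board and the z axis of carrier, either way round below 0.1 rad and angle between the x axis of board and the x axis of carrier, either way round below 0.1 rad and height (world z) of carrier above 0.05 m), for 0.2 s.
At the end, for the whole second after the job is handed in: Fingers hold the carrier within 60 mm of mid-bar, not the board; underside over 100 mm up, tilt under 0.1 rad, under 0.03 m/s and 0.15 rad/s, not on the long board; short board home: within 5 mm of slot floor and centre line, 8 mm lengthwise, 0.1 rad (z of board in the frame of carrier_slot between -0.004 and 0.005 m and y of board in the frame of carrier_slot between -0.005 and 0.005 m and x of board in the frame of carrier_slot between -0.008 and 0.008 m and angle between the z axis of board and the z axis of carrier, either way round below 0.1 rad and angle between the x axis of board and the x axis of carrier, either way round below 0.1 rad and height (world z) of carrier above 0.1 m and angle between carrier's own z axis and vertical below 0.1 rad and linear speed of carrier below 0.03 m/s and angular speed of carrier below 0.15 rad/s and contact force between the fingers and carrier above 2 N and distance between the grasp point and carrier_handle below 0.06 m and contact force between the fingers and board below 0.3 N and contact force between carrier and long_board below 0.2 N); the arm keeps its last pose, push and grip.
It fails at once if the carrier is tipped (more than 0.35 rad) (angle between carrier's own z axis and vertical above 0.35 rad).
It fails at once if the long board or another bystander is knocked about (moved more than 30 mm) (distance of any of long_board, offcut, tape, tin, brush, wrench from where it was at the start of the episode above 0.03 m).
It fails at once if the long board leans or falls (angle between long_board's own z axis and vertical above 0.3 rad).
It also fails if it takes over 64 s, if anything falls off the work surface, if the arm or the gripper's body presses on something with over 40 N, if the wrist force passes 120 N, or if a joint passes its speed limit or range.

## Robot

A 6-joint arm with a two-finger parallel gripper is mounted at the origin on the work surface. World frame = base frame: x ahead of the robot, y to its left, z up, the work surface at z = 0. Lengths are in m, angles in rad, forces in N, time in s.
With the tool pointing down it reaches from about 0.35 to 0.8 m from the base axis. Payload 7.3 kg.
Tool frame: the origin (TCP) lies on the centre line of the jaws, within the pads' length; the fingertips stand 11 mm ahead of it and the grasp point (between the pads) lies 8 mm behind it; z points along the fingers, y is the line along which they close (so a half turn about z gives the same grasp; the last joint's range is limited). The gripper opens to 85 mm and grips with 20 to 120 N. Pads are 22 mm wide; open, the fingers measure 114 mm over their backs; the gripper's body (76 mm by 85 mm) begins 54 mm behind the grasp point. The pads swing forward as they close: fully open they stand 13 mm farther back than shut.
Start: joints at [-1.332, 0.342, 1.524, -0, 1.275, -0.146], TCP at [0.197, -0.487, 0.242] pointing down, gripper open.
Joint ranges: [-2.53, 2.53], [-0.77, 2.02], [0.04, 2.7], [-1, 4.14], [0.28, 2.66], [-3.11, 3.11]. Speed limits (rad/s): [2.57, 2.57, 3.14, 3.14, 3.14, 3.14].

## Interface

Orientations are given as a unit quaternion [x, y, z, w].
In Python, from workcell import reach, move_straight, movej, command_gripper, hold, solve_ik, read_state, get_image, camera_model, PlanningError, finish_job, search_frame, masks_of gives the robot as it stands. Calls block until the motion is done:
- reach(position, orientation): joint-space move of the TCP to a pose.
- move_straight(position, orientation=None, speed=0.15, max_force=None): straight line of the TCP; orientation=None keeps the orientation; speed is the mean speed in m/s. With max_force (N) it stops when the force on the tool has changed by that much, and returns True; else False.
- movej(angles): joint-space move.
- command_gripper(opening, force=None): finger opening in m; force is the grip in N (None keeps the last); returns when the fingers have stopped.
- hold(seconds).
- solve_ik(position, orientation): joint angles nearest the present ones, or None.
- read_state(): the state.
- get_image(name): name is "side" or "top"; returns (picture, depth): 480x640x3 uint8, red, green, blue; 480x640 float32, m along the optical axis (not along the pixel's ray), 0 where there is no reading.
- camera_model(name): a dict with "K" (3x3 intrinsics, pixels), "k1" (the pictures are not rectified: a ray, as slopes to the right and down, at radius r is drawn at 1 + k1 r^2 times it, then the intrinsics apply), "R" (3x3) and "t" (3): a world point X has camera coordinates R X + t. Camera axes: x right, y down, z forward; pixel columns grow to the right and rows downward; lengths in m; the calibration is good to about 2 mm. A picture is of the moment at which its call begins. camera_model takes no time and is no camera call.
A pose or a line that the arm cannot do raises PlanningError and nothing moves.
- finish_job(): hands the job in; it is judged then, once.
Trained networks look in the newest picture that a camera, given by its name, has taken for a name from the list of things; names that differ only in an ending like _2 or _b are one class to them, and where a whole thing is asked for, a point or a joint stands for the part that bears it (a point fixed in the world has none). Each returns a list of dicts, best first, with "confidence" (0 to 1); they miss things now and then, are a little off and sometimes report something else, mostly with a low value. They report only what shows in the picture. A call takes as long as a camera call.
- search_frame(name, camera): "rect" ([left, top, right, bottom] in pixels, round what is visible of it).
- masks_of(name, camera): "mask" (480x640 bool, what is visible of it) and "rect" ([left, top, right, bottom] in pixels, round what is visible of it).
The state is a dict: "time_s": time; "joint_positions": joint angles; "dq": joint speeds; "tau": joint torques, N m; "eef_pos": TCP position; "eef_rot": TCP orientation; "contact_force": force on the tool from outside, world axes, zero at the start; "torque": the same for the moment, N m; "grip_width": finger opening in m; "grip_force": force on a finger pad.
Only numpy, scipy, OpenCV 4.12 (cv2) and the standard library are available. Lean on these libraries where they do the work, as an engineer would, in place of code of your own. Each camera call takes 0.05 s, during which the arm holds its last target. There are 200 camera calls.

## Working session

There is one attempt and no reset: what is moved stays moved. The work goes in short steps, each a Python script; the robot and the scene stay as the last script left them, time stands still between calls to the robot, and variables do not carry over. Pictures are saved under pics/ and viewed, at most 10 in all, crops included, and the job is handed in when it is done.

```bash
ls; mkdir -p pics; python3 - <<'E'
from workcell import *
import cv2,numpy as np
for c in ("side","top"):
    p,d=get_image(c); cv2.imwrite(f"pics/{c}0.png",p[:,:,::-1]); np.savez(f"{c}0.npz",p=p,d=d)
    m=camera_model(c); print(c,m)
    for n in ("board","long_board","carrier","stand_a","offcut"):
        r=masks_of(n,c); print(n,[(x["rect"],round(x["confidence"],2)) for x in r[:3]])
s=read_state(); print(s)
E
```

```text
pics
workcell.py
side {'K': array([[514.94940971,   0.        , 319.3575029 ],
       [  0.        , 514.94940971, 236.12202   ],
       [  0.        ,   0.        ,   1.        ]]), 'k1': -0.04773302393658581, 'R': array([[-0.95685343, -0.29055263,  0.00326747],
       [-0.16057458,  0.51936842, -0.83932845],
       [ 0.24217206, -0.80363898, -0.54361483]]), 't': array([0.50972556, 0.16703556, 1.15710973])}
board [([308.0, 178.0, 352.2, 208.6], 0.74)]
long_board [([285.9, 200.0, 347.1, 245.4], 0.73)]
carrier [([208.8, 268.1, 311.3, 366.2], 0.87), ([203.2, 425.3, 307.3, 452.6], 0.2)]
stand_a [([288.6, 226.7, 350.3, 252.6], 0.68), ([330.3, 199.4, 358.0, 226.1], 0.47)]
offcut [([178.5, 294.2, 215.1, 342.6], 0.81)]
top {'K': array([[478.46101021,   0.        , 318.75018262],
       [  0.        , 478.46101021, 238.8075836 ],
       [  0.        ,   0.        ,   1.        ]]), 'k1': 0.033297656869193615, 'R': array([[ 0.02603584, -0.99961966,  0.00909194],
       [-0.9884841 , -0.02709991, -0.14887838],
       [ 0.14906815, -0.00511107, -0.98881372]]), 't': array([-0.00167168,  0.534239
[... 331 characters left out ...]
'time_s': 0.6, 'joint_positions': array([-1.33197637e+00,  3.41997985e-01,  1.52411352e+00, -1.27479655e-05,
        1.27540448e+00, -1.45997862e-01]), 'dq': array([-0.00012981,  0.00109978, -0.00150582,  0.00231673, -0.00062723,
        0.00020394]), 'tau': array([-8.13496390e-04, -4.33363545e+01, -2.46191400e+01, -2.65284671e-04,
        3.76469116e-04, -1.05317585e-05]), 'eef_pos': array([ 0.19710038, -0.48660702,  0.24231783]), 'eef_rot': array([ 9.81546087e-01,  1.91225724e-01, -4.31295670e-06,  3.85751906e-05]), 'contact_force': array([ 0.31596579,  0.48353463, -0.92949854]), 'torque': array([-0.00704393, -0.01634853,  0.02031838]), 'grip_force': 0.0, 'grip_width': 0.08548516202709258}
```

View pics/top0.png

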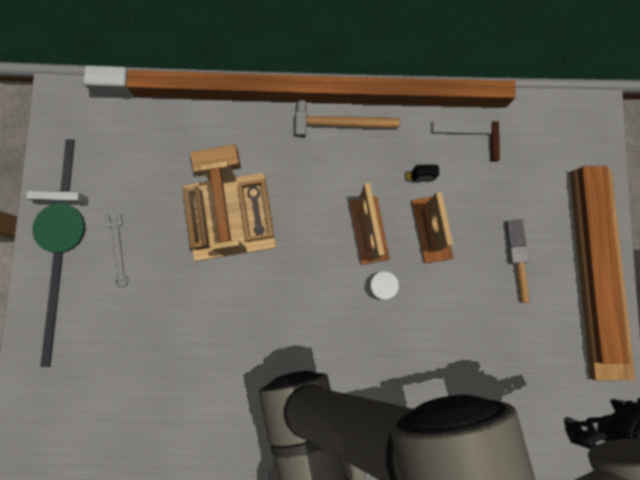

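View pics/side0.png

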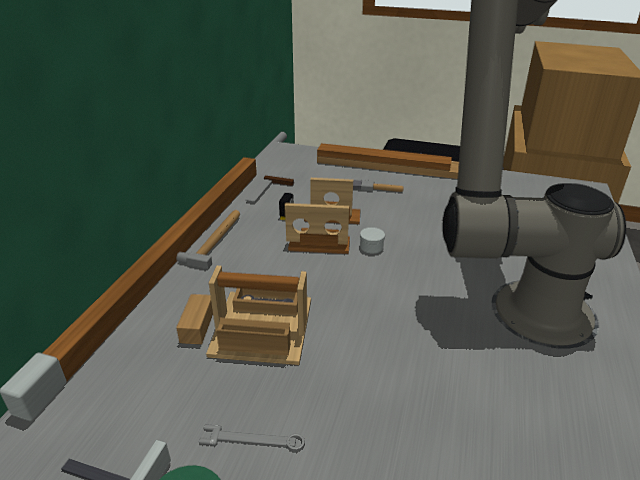

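The top view shows the carrier at about (228,212) with its slot on the left (+y). The short board is at (438,222), the long one at (373,222), and the tape at (425,172). Next I fit poses from the depth.

```bash
cat > h.py <<'E'
from workcell import *
import cv2,numpy as np
def cloud(c,d):
    m=camera_model(c); v,u=np.mgrid[0:480,0:640]
    q=cv2.undistortPoints(np.stack([u,v],-1).reshape(-1,1,2).astype(float),m["K"],np.array([m["k1"],0,0,0.])).reshape(480,640,2)
    X=np.dstack([q[...,0]*d,q[...,1]*d,d])
    return (X-m["t"])@m["R"]
def proj(c,X):
    m=camera_model(c); r,_=cv2.Rodrigues(m["R"])
    return cv2.projectPoints(np.asarray(X,float).reshape(-1,1,3),r,m["t"],m["K"],np.array([m["k1"],0,0,0.]))[0][:,0]
def box(P,s):
    (c,(a,b),th)=cv2.minAreaRect((P[:,:2]*1000).astype(np.float32))
    mu=P.mean(0); w,V=np.linalg.eigh(np.cov(P[:,:2].T)); e=V[:,1]*np.sign(V[0,1])
    print(s,len(P),"rect c",np.round(c,1),"size",round(a,1),round(b,1),"ang",round(th,1),"mean",np.round(mu*1000,1),"pca",round(np.degrees(np.arctan2(e[1],e[0])),2))
E
python3 - <<'E'
from h import *
for c in ("top","side"):
    z=np.load(c+"0.npz"); W=cloud(c,z["d"]); ok=z["d"]>0
    def sel(lo,hi,x0,x1,y0,y1): return W[ok&(W[...,2]>lo)&(W[...,2]<hi)&(W[...,0]>x0)&(W[...,0]<x1)&(W[...,1]>y0)&(W[...,1]<y1)]
    T=sel(-.01,.01,.3,.7,-.1,.1); print(c,"table z",np.median(T[:,2])*1000)
    box(sel(.130,.150,.4,.75,.1,.35),"bar top")
    box(sel(.0635,.080,.4,.75,.225,.35),"lips")
    box(sel(.006,.018,.4,.75,.1,.35),"base")
    box(sel(.114,.135,.4,.75,-.35,-.18),"board top")
    box(sel(.05,.135,.4,.75,-.35,-.18),"board all")
    box(sel(.114,.135,.4,.75,-.17,-.05),"long top")
    box(sel(.02,.07,.6,.8,.12,.35),"offcut?")
z=np.load("top0.npz")
a=cv2.resize(z["p"][130:275,170:290,::-1],None,fx=4,fy=4,interpolation=cv2.INTER_CUBIC)
b=cv2.resize(np.ascontiguousarray(z["p"][170:275,390:470,::-1]),(320,420),interpolation=cv2.INTER_CUBIC)
o=np.zeros((580,800,3),np.uint8);o[:,:480]=a;o[:420,480:]=b;cv2.imwrite("pics/crop1.png",o)
E
```

```text
top table z 0.2382489844231076
bar top 1146 rect c [590.3 232.8] size 190.2 59.6 ang 10.9 mean [588.7 232.  137.2] pca 10.88
lips 533 rect c [584.4 279.2] size 106.7 184.3 ang 89.9 mean [577.9 300.2  68.5] pca 4.06
base 3145 rect c [579.4 230.1] size 241.3 342.0 ang 87.4 mean [589.6 223.5  12. ] pca 4.92
board top 346 rect c [ 576.3 -263.1] size 119.8 13.9 ang 11.4 mean [ 575.3 -262.8  121.9] pca 11.15
board all 1065 rect c [ 618.1 -245.6] size 206.4 60.3 ang 3.2 mean [ 610.7 -254.5   89.1] pca 9.35
long top 436 rect c [ 572.  -107.2] size 164.0 13.0 ang 12.0 mean [ 570.2 -106.9  121.9] pca 11.99
offcut? 1696 rect c [680.3 233.4] size 198.2 160.0 ang 90.0 mean [683.1 248.4  42.6] pca 65.35
side table z -3.801123845015028
bar top 870 rect c [590.5 238.5] size 189.9 60.7 ang 10.5 mean [589.3 239.3 133.6] pca 10.71
lips 525 rect c [587. 283.] size 111.1 188.6 ang 88.7 mean [588.1 290.4  67.9] pca 0.56
base 2740 rect c [621.8 244. ] size 257.9 200.5 ang 9.5 mean [591.3 250.5  10.7] pca -52.29
board top 134 rect c [ 577.5 -259.1] size 117.9 22.7 ang 11.7 mean [ 576.5 -256.7  117.2] pca 11.26
board all 943 rect c [ 621.7 -258.5] size 206.7 57.7 ang 15.9 mean [ 586.7 -252.2   87.3] pca 10.03
long top 224 rect c [ 572.5 -103.7] size 162.1 23.6 ang 9.9 mean [ 571.7 -102.3  117.4] pca 12.09
offcut? 2380 rect c [680.7 242.2] size 162.0 192.5 ang 0.9 mean [675.6 278.7  41.9] pca -57.25
```

View pics/crop1.png

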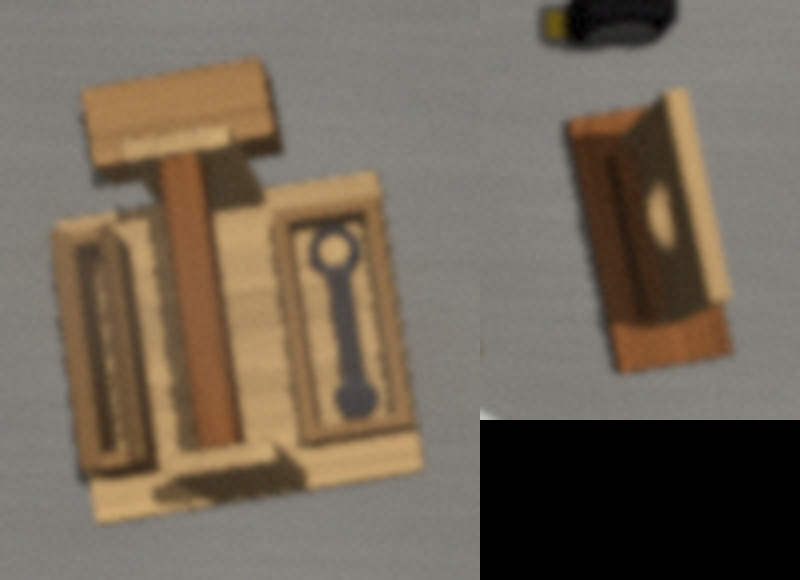

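The bar frame measures 190x60 centred at (590.3, 232.8) with 10.8° yaw, and the board top is at (576.3, -263.1) with 11.2° yaw. Next I grasp the board, lift it and carry it over the slot.

```bash
cat >> h.py <<'E'
def Q(deg):
    a=np.radians(deg)/2; return [np.cos(a),np.sin(a),0,0]
def st(s=""):
    r=read_state(); print(s,"t",round(r["time_s"],2),"p",np.round(r["eef_pos"]*1000,1),"F",np.round(r["contact_force"],1),"M",np.round(r["torque"],2),"w",round(r["grip_width"]*1000,1),"gf",round(r["grip_force"],1)); return r
E
python3 - <<'E'
from h import *
q=Q(11.2)
reach([.576,-.263,.20],q); st()
print(move_straight([.576,-.263,.098],q,speed=.12,max_force=8)); st()
command_gripper(0.0,35); st("grip")
move_straight([.576,-.263,.285],q,speed=.15); r=st("lift")
if r["grip_width"]>.008:
    q=Q(10.8)
    move_straight([.577,.3035,.285],q,speed=.2); st("over")
    hold(.3)
    for c in ("side","top"):
        p,d=get_image(c); cv2.imwrite(f"pics/{c}1.png",p[:,:,::-1]); np.savez(f"{c}1.npz",p=p,d=d)
        W=cloud(c,d); ok=d>0
        def sel(lo,hi,x0,x1,y0,y1): return W[ok&(W[...,2]>lo)&(W[...,2]<hi)&(W[...,0]>x0)&(W[...,0]<x1)&(W[...,1]>y0)&(W[...,1]<y1)]
        box(sel(.302,.316,.4,.75,.24,.37),c+" board top"); box(sel(.21,.28,.4,.75,.24,.37),c+" board face")
        box(sel(.130,.150,.4,.75,.1,.35),c+" bar top")
z=[cv2.imread(f"pics/{c}1.png") for c in ("top","side")]
cv2.imwrite("pics/m1.png",np.hstack([cv2.resize(z[0][100:300,130:330],(400,400)),cv2.resize(z[1][180:380,150:350],(400,400))]))
E
```

```text
t 2.23 p [ 575.5 -264.   200.2] F [-0.3  0.3 -0.2] M [-0.   -0.03 -0.01] w 85.5 gf 0.0
False
 t 3.23 p [ 576.4 -263.4   98.9] F [-0.3  0.1 -1.1] M [ 0.   -0.02 -0.  ] w 85.4 gf 0.0
grip t 3.88 p [ 576.  -262.9   98.1] F [ 0.2 -0.1  1.8] M [0.18 0.06 0.  ] w 11.4 gf 36.8
lift t 5.28 p [ 575.7 -262.8  283.9] F [ 0.3  0.3 -1.7] M [ 0.01 -0.01 -0.07] w 11.5 gf 36.5
over t 8.27 p [577.2 303.  285.1] F [-0.4 -0.4 -0.5] M [-0.07  0.01  0.02] w 11.4 gf 36.5
side board top 305 rect c [579.4 301.9] size 117.4 53.0 ang 26.4 mean [572.8 306.8 305.5] pca 11.02
side board face 1826 rect c [577.1 311.3] size 121.5 25.5 ang 11.1 mean [575.9 310.8 244.6] pca 10.98
side bar top 706 rect c [590.5 237.4] size 190.0 60.3 ang 10.9 mean [580.  240.5 133.5] pca 13.45
top board top 50 rect c [593.7 293.6] size 88.4 20.3 ang 9.6 mean [575.1 294.9 308.1] pca 11.68
top board face 307 rect c [577.1 298.5] size 119.4 17.8 ang 13.1 mean [557.6 293.3 239.5] pca 11.01
top bar top 1148 rect c [590.4 232.7] size 190.6 59.3 ang 11.0 mean [588.7 232.  137.3] pca 10.86
```

View pics/m1.png

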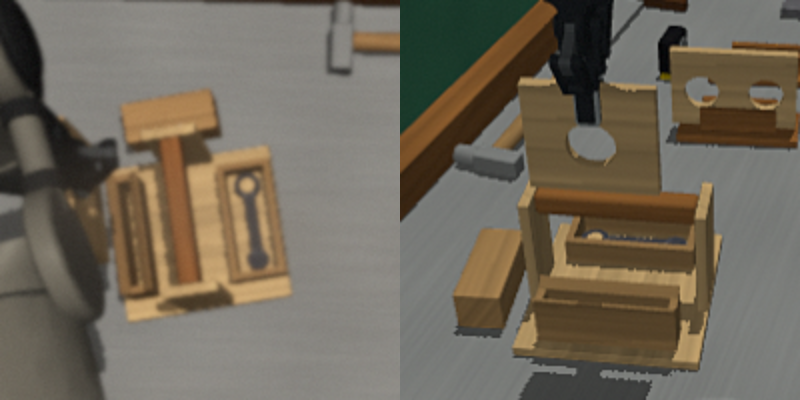

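The board hangs cleanly over the slot, and both cameras agree lengthwise to within about 1 mm. I lower it with a force limit.

```bash
python3 - <<'E'
from h import *
q=Q(10.9); x,y=.5767,.3042
move_straight([x,y,.165],q,speed=.12); st("above lips")
print(move_straight([x,y,.135],q,speed=.04,max_force=8)); st("in lips")
print(move_straight([x,y,.095],q,speed=.04,max_force=10)); st("down")
for c in ("side","top"):
    p,d=get_image(c); cv2.imwrite(f"pics/{c}2.png",p[:,:,::-1])
    W=cloud(c,d); ok=d>0
    P=W[ok&(W[...,2]>.130)&(W[...,2]<.15)&(W[...,0]>.4)&(W[...,0]<.75)&(W[...,1]>.1)&(W[...,1]<.27)]; box(P,c+" bar")
z=[cv2.imread(f"pics/{c}2.png") for c in ("top","side")]
cv2.imwrite("pics/m2.png",np.hstack([cv2.resize(z[0][100:300,130:330],(400,400)),cv2.resize(z[1][220:380,170:330],(400,400))]))
E
```

```text
above lips t 9.82 p [577.2 304.4 166. ] F [ 0.7  0.  -0.7] M [ 0.    0.03 -0.07] w 11.8 gf 36.5
False
in lips t 10.72 p [576.9 304.3 135.3] F [-0.   0.  -1.5] M [-0.05  0.01  0.03] w 11.6 gf 36.5
True
down t 11.57 p [576.2 304.3  98.1] F [-0.7  0.1  3.7] M [ 0.17 -0.01  0.  ] w 11.5 gf 37.3
side bar 630 rect c [590.6 237.5] size 190.6 61.8 ang 10.7 mean [576.6 236.1 133.7] pca 9.42
top bar 1136 rect c [589.2 237.7] size 190.4 70.2 ang 11.0 mean [586.4 231.4 137.2] pca 10.13
```

View pics/m2.png

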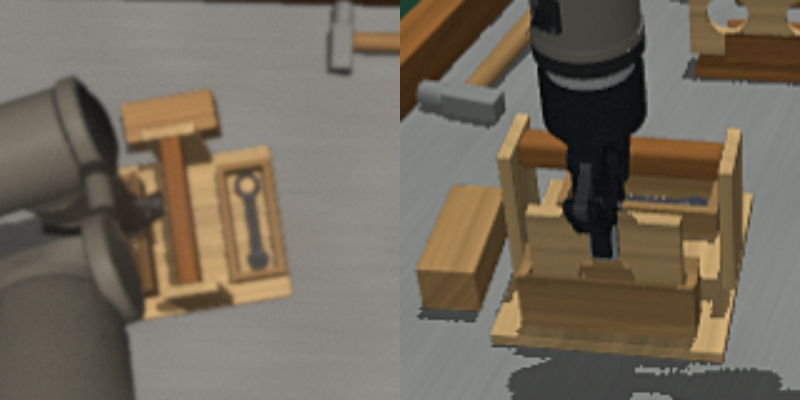

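The board is down at z = 98.1, the same height as in its stand, so it is seated. I release it, back off and check before taking the bar.

```bash
python3 - <<'E'
from h import *
q=Q(10.9)
command_gripper(.034); st("open"); hold(.3)
r=read_state()["eef_pos"]; print(move_straight([r[0],r[1],.26],q,speed=.12,max_force=6)); st("up")
move_straight([.56,.10,.28],q,speed=.25); hold(.2)
for c in ("side","top"):
    p,d=get_image(c); cv2.imwrite(f"pics/{c}3.png",p[:,:,::-1]); np.savez(f"{c}3.npz",p=p,d=d)
    W=cloud(c,d); ok=d>0
    def sel(lo,hi,x0,x1,y0,y1): return W[ok&(W[...,2]>lo)&(W[...,2]<hi)&(W[...,0]>x0)&(W[...,0]<x1)&(W[...,1]>y0)&(W[...,1]<y1)]
    box(sel(.130,.150,.4,.75,.18,.275),c+" bar"); box(sel(.110,.135,.5,.66,.275,.35),c+" board top")
z=[cv2.imread(f"pics/{c}3.png") for c in ("top","side")]
cv2.imwrite("pics/m3.png",np.hstack([cv2.resize(z[0][100:300,130:330],(400,400)),cv2.resize(z[1][220:380,170:330],(400,400))]))
E
```

```text
open t 12.01 p [575.4 303.7  96.7] F [ 0.  -0.2 -0.4] M [-0.02 -0.    0.02] w 34.1 gf 0.0
False
up t 13.82 p [575.3 303.7 259.1] F [ 0.2  0.1 -0.2] M [ 0.02  0.01 -0.01] w 34.1 gf 0.0
side bar 845 rect c [590.7 237.8] size 190.7 59.6 ang 10.2 mean [586.9 238.1 133.6] pca 9.67
side board top 469 rect c [577.5 306.8] size 120.7 16.9 ang 10.7 mean [577.8 308.8 116.8] pca 10.65
top bar 517 rect c [562.9 221.6] size 133.9 42.0 ang 13.7 mean [543.3 219.  137.2] pca 11.19
top board top 360 rect c [576.1 302.7] size 118.7 13.1 ang 10.7 mean [575.8 301.7 120.7] pca 10.72
```

View pics/m3.png

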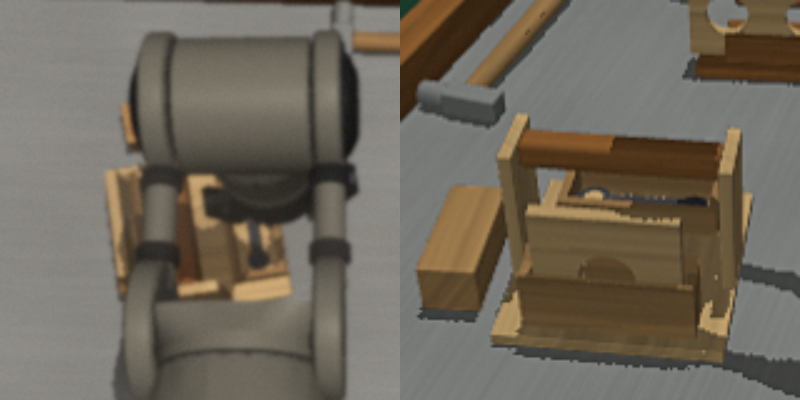

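The board is home: its top is at 121 mm, parallel to the bar and about 72 mm from it. I grasp the bar next.

```bash
python3 - <<'E'
from h import *
q=Q(10.8); x,y=.5898,.2330
command_gripper(.056)
move_straight([x,y,.24],q,speed=.2); st("over bar")
hit=move_straight([x,y,.117],q,speed=.08,max_force=8); st(f"at bar {hit}")
if not hit:
    command_gripper(0.,110); r=st("grip")
    if .018<r["grip_width"]<.03:
        p=r["eef_pos"]
        move_straight([p[0],p[1],.135],q,speed=.04); st("l1")
        move_straight([p[0],p[1],.268],q,speed=.07); hold(1.); r=st("up")
        print(r["eef_rot"],q)
        for c in ("side","top"):
            im,d=get_image(c); cv2.imwrite(f"pics/{c}4.png",im[:,:,::-1])
            W=cloud(c,d); ok=d>0
            def sel(lo,hi,y0,y1): return W[ok&(W[...,2]>lo)&(W[...,2]<hi)&(W[...,0]>.48)&(W[...,0]<.7)&(W[...,1]>y0)&(W[...,1]<y1)]
            box(sel(.258,.30,.275,.33),c+" board top"); box(sel(.15,.17,.1,.36),c+" base")
z=[cv2.imread(f"pics/{c}4.png") for c in ("top","side")]
cv2.imwrite("pics/m4.png",np.hstack([cv2.resize(z[0][100:300,130:330],(400,400)),cv2.resize(z[1][180:380,150:350],(400,400))]))
E
```

```text
over bar t 16.29 p [589.9 232.2 240.3] F [-0.  -0.3  0.2] M [ 0.02 -0.03 -0.03] w 55.7 gf 0.0
at bar False t 17.98 p [590.1 233.1 117.6] F [ 0.6 -0.4  0.7] M [ 0.04 -0.02  0.01] w 55.8 gf 0.0
grip t 18.38 p [590.  233.3 117.6] F [-1.6  2.4  4. ] M [0.17 0.13 0.02] w 22.3 gf 109.1
l1 t 18.98 p [589.9 233.2 134.8] F [ 0.6  0.4 -7.9] M [-0.05 -0.04  0.  ] w 22.3 gf 108.0
up t 22.02 p [590.  233.3 268. ] F [-0.7  0.  -8. ] M [-0.03  0.   -0.02] w 22.4 gf 108.0
[ 9.95560908e-01  9.41194884e-02  2.22003963e-05 -1.95560431e-05] [np.float64(0.99556196460308), np.float64(0.09410831331851433), 0, 0]
side board top 700 rect c [598.9 299.2] size 162.5 48.1 ang 0.4 mean [589.  304.6 266.8] pca -3.47
side base 2122 rect c [591.1 237.7] size 191.2 201.7 ang 10.8 mean [561.1 282.8 159.9] pca 60.01
top board top 220 rect c [555.7 297.3] size 52.5 13.7 ang 9.2 mean [555.6 296.7 270.6] pca 11.01
top base 2445 rect c [595.  211.5] size 191.2 157.0 ang 10.9 mean [590.5 184.6 162.9] pca 12.81
```

View pics/m4.png

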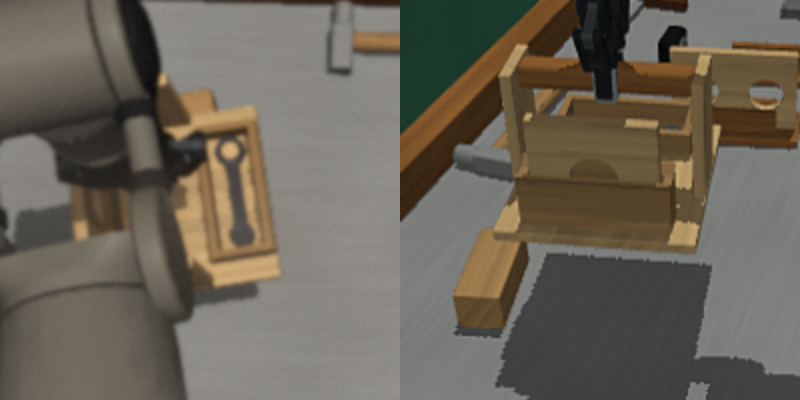

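The carrier hangs level about 150 mm up, with the board in its slot and the offcut undisturbed. I hand the job in.

```bash
python3 -c "
from workcell import *
print(finish_job())"
```

```text
the job is handed in; nothing more can be done
None
```

The short board is home in the carrier's slot, and the carrier is held by mid-bar, level and about 15 cm above the table; the job is handed in, with no verdict reported back.

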